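# Fetch the tall specimen pot from under the hood sash

### The job

Slide the clear sash of the bench hood up its slope until it stays up by itself, then take the taller of the two specimen pots from under it and stand it upright on the floor of the empty steel tray. Leave the sash up, keep the pot upright on the way, and leave the short pot where it stands in the hood.

Things in the scene. Friction and masses are not known exactly. Their poses are not given: they have to be found in the camera images.
- sash (a joint): travel of the hood's clear sash up its slope, m: 0 shut (start), 0.26 upper stop. The slope rises away from the robot at 35 degrees above level. A counterbalance takes more weight the higher it is: let go below about 0.15 the sash slides shut, from 0.17 up friction holds it. Lifting takes about 5 N along the slope. At 0.24 there is room for a gripper to go down to the pots in front of it.
- sash_bar (a point): middle of the sash's level round steel bar handle, 12 mm thick, free for 140 mm between end struts; moves with the sash. x: level, into the hood (the way the sash slides back); y along the bar; z up. It stands 36 mm before the sash's lower edge and 42 mm above it: pinch it from above, tips up to 25 mm below its middle. About 117 mm above the bench when shut, 255 mm at 0.24.
- hood: fixed bench hood, 420 deep, 410 mm wide; origin: centre of its underside, x to its back, z up. White front lip wall at x = -210 mm, 75 mm high, 6 thick; clear side walls rise along the slope from 75 mm at the front; floor 8 mm above the bench; a fixed rack of capped tubes fills the back (x over 80 mm).
- pot_tall: the taller pot in the hood: round white specimen pot, straight sides 46 mm across, flush purple screw cap 18 mm tall, 85 mm high over all, 0.07 to 0.15 kg. Origin: centre of its underside, z up its axis. It stands on the hood floor, left or right, 80 to 95 mm behind the outside of the lip wall.
- pot_short: the other pot in the hood, same plastic and cap and width, only 50 mm high over all; origin: centre of its underside. It stands 150 mm or more from the tall one and is to be left alone.
- tray: empty square steel tray, fixed to the bench to the right of the hood (negative y): 150 x 150 mm outside, walls 5 mm thick and 20 mm high, floor 5 mm thick. Origin: centre of its underside; x and y along its sides, z up.
Mind the look-alikes: they are no part of the job. Of the things that look like the tray, the largest one is meant.

How it is judged (in metres and radians):
On the way:
1. the sash is up and stays there by itself, touched by nothing (value of joint sash above 0.15 m and contact force between sash and anything else below 0.1 N and velocity of joint sash between -0.01 and 0.01 m/s), for 0.3 s.
At the end, for the whole second after the job is handed in: The tall pot stands released and at rest on the tray's floor, inside its walls and within about 8 degrees of upright; the sash is still up, 0.15 m or more along its slope; the short pot stands upright within 30 mm of where it began (x of pot_tall in the frame of tray between -0.055 and 0.055 m and y of pot_tall in the frame of tray between -0.055 and 0.055 m and z of pot_tall in the frame of tray between 0 and 0.01 m and angle between pot_tall's own z axis and vertical below 0.15 rad and linear speed of pot_tall below 0.02 m/s and value of joint sash above 0.15 m and distance of pot_short from where it was at the start of the episode below 0.03 m and angle between pot_short's own z axis and vertical below 0.2 rad); the robot touches nothing.
It fails at once if the tall pot is tipped more than 45 degrees (angle between pot_tall's own z axis and vertical above 0.785 rad).
It fails at once if the short pot is pushed more than 30 mm or lifted away (distance of pot_short from where it was at the start of the episode above 0.03 m).
It also fails if it takes over 61 s, if anything falls off the work surface, if the arm or the gripper's body presses on something with over 40 N, if the wrist force passes 120 N, or if a joint passes its speed limit or range.

### The arm

A 6-joint arm with a two-finger parallel gripper is mounted at the origin on the work surface. World frame = base frame: x ahead of the robot, y to its left, z up, the work surface at z = 0. Lengths are in mm, angles in rad, forces in N, time in s.
With the tool pointing down it reaches from about 350 to 975 mm from the base axis. Payload 7.1 kg.
Tool frame: the origin (TCP) lies on the front face of the gripper's body, between the roots of the fingers; the fingertips stand 80 mm ahead of it and the grasp point (between the pads) lies 61 mm ahead of it (env.tips_ahead is the distance from the TCP to the fingertips, in mm); z points along the fingers, y is the direction in which the jaws open and shut (so a half turn about z gives the same grasp; the last joint's range is limited). The gripper opens to 88 mm and grips with 3 to 60 N. Pads are 20 mm wide; open, the fingers measure 115 mm over their backs; the gripper's body (75 mm by 178 mm) begins 61 mm behind the grasp point.
Start: joints at [1.195, 0.423, 1.63, -0, 1.089, -0.019], TCP at [218.266, 585.632, 302.675] pointing down, gripper open.
Joint ranges: [-3, 3], [-0.9, 2.11], [0.09, 2.58], [-1.31, 4.45], [0.11, 2.69], [-2.54, 2.54]. Speed limits (rad/s): [2.39, 2.39, 3.01, 3.14, 3.14, 3.14].

### API

Orientations are given as a unit quaternion [x, y, z, w].
In Python, from station import env, set_gripper, viewer, workorder gives the robot as it stands. Calls block until the motion is done:
- env.reach(position, orientation): joint-space move of the TCP to a pose.
- env.move_l(position, rot=None, rate=150, f_stop=None): straight line of the TCP; rot=None keeps the orientation; rate is the mean speed in mm/s. With f_stop (N) it stops when the force on the tool has changed by that much, and returns True; else False.
- env.move_joints(angles): joint-space move.
- set_gripper(opening): finger opening in mm; the grip force is fixed at half the most; returns when the fingers have stopped.
- env.hold(seconds).
- env.ik(position, orientation): joint angles nearest the present ones, or None.
- env.read_state(): the state.
- viewer.camera(name): name is "scene" or "top" or "wrist"; returns the picture (480x640x3 uint8, blue, green, red); there is no depth.
- viewer.camera_params(name): a dict with "fx", "fy", "cx", "cy" (pixels), "pose" (4x4, takes a point from camera to world coordinates); the wrist camera has in their place "tool_from_camera" (4x4, takes a point from camera to tool coordinates, whose origin is the TCP and whose axes are the flange's). Camera axes: x right, y up, looking along -z (the intrinsics and any distortion apply to the point x, -y, -z); pixel columns grow to the right and rows downward; lengths in mm; the calibration is good to about 2 mm. A picture is of the moment at which its call begins: read the wrist's pose just before it. camera_params takes no time and is no camera call.
A pose or a line that the arm cannot do raises env.IKError and nothing moves.
- workorder.sign_off(): hands the job in, once; it reports no verdict.
The state is a dict: "time_s": time; "qpos": joint angles; "dq": joint speeds; "tau": joint torques, N m; "tool_pos": TCP position; "orientation": TCP orientation; "force": force on the tool from outside, world axes, zero at the start; "wrist_torque": the same for the moment, N m; "width": finger opening in mm.
Only numpy, scipy, OpenCV 4.12 (cv2) and the standard library are available. Lean on these libraries where they do the work, as an engineer would, in place of code of your own. Each camera call takes 0.05 s, during which the arm holds its last target.

## Working session

There is one attempt and no reset: what is moved stays moved. The work goes in short steps, each a Python script; the robot and the scene stay as the last script left them, time stands still between calls to the robot, and variables do not carry over. Pictures are saved under pics/ and viewed, and the job is handed in when it is done.

```bash
ls; mkdir -p pics
python3 - <<'E'
from station import env, viewer
import cv2,numpy as np
np.set_printoptions(precision=4,suppress=True)
for n in ("scene","top","wrist"):
    cv2.imwrite(f"pics/{n}0.png",viewer.camera(n)); print(n,viewer.camera_params(n))
print(env.read_state())
E
```

```text
pics
scene {'fx': 531.660245056279, 'fy': 531.660245056279, 'cx': 312.9531153472441, 'cy': 244.6765326892155, 'pose': array([[ -0.4766,   0.8081,  -0.3462, 172.9525],
       [ -0.8791,  -0.4337,   0.198 ,  96.8069],
       [  0.0098,   0.3987,   0.917 , 847.7002],
       [  0.    ,   0.    ,   0.    ,   1.    ]])}
top {'fx': 529.0857043276594, 'fy': 529.0857043276594, 'cx': 327.6926152911633, 'cy': 242.9441587895185, 'pose': array([[  0.0021,   0.9855,  -0.1697, 323.495 ],
       [ -0.9998,   0.0053,   0.0189, -49.7036],
       [  0.0195,   0.1696,   0.9853, 878.9964],
       [  0.    ,   0.    ,   0.    ,   1.    ]])}
wrist {'fx': 418.5515131122622, 'fy': 418.5515131122622, 'cx': 316.615039627651, 'cy': 243.54216114650131, 'tool_from_camera': array([[ -0.0002,   0.9683,   0.2499,  67.7657],
       [  1.    ,  -0.0003,   0.002 ,  -1.3147],
       [  0.002 ,   0.2499,  -0.9683, -84.2237],
       [  0.    ,   0.    ,   0.    ,   1.    ]])}
{'time_s': 0.15, 'qpos': array([ 1.195 ,  0.4237,  1.6305, -0.    ,  1.0886, -0.019 ]), 'dq': array([ 0.0005, -0.0022, -0.0025,  0.0004,  0.0009,  0.0013]), 'tau': array([ -0.0001, -54.4982, -27.392 ,   0.0644,   0.0205,  -0.0001]), 'tool_pos': array([218.1498, 585.3532, 302.0833]), 'orientation': array([ 0.1774,  0.9841, -0.0006, -0.0001]), 'force': array([-0.1911, -0.4044,  0.6254]), 'wrist_torque': array([ 0.0115, -0.001 ,  0.0273]), 'width': 88.03955729995688}
```

View pics/scene0.png

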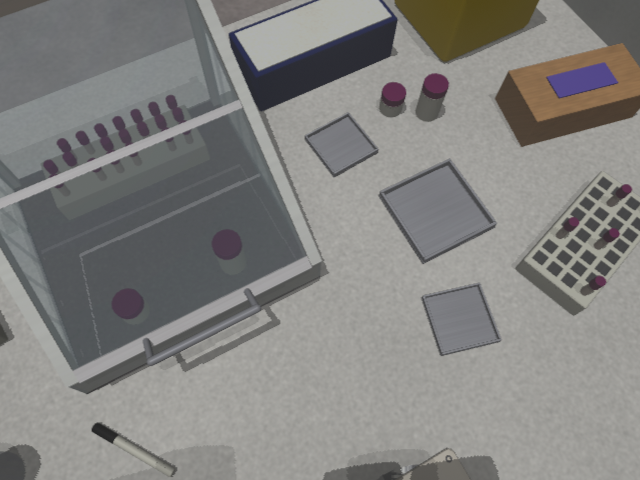

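View pics/top0.png

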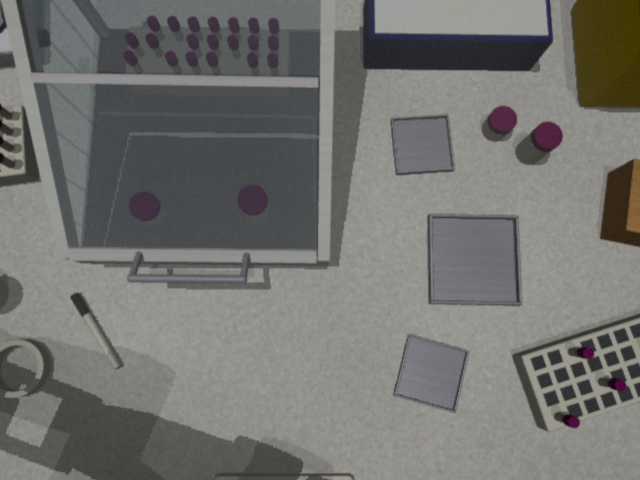

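View pics/wrist0.png

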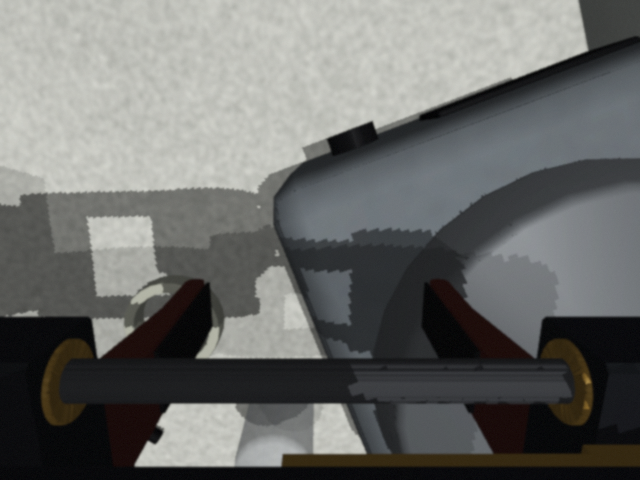

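Scene view: the bar runs from (150,350) to (257,305). The hood caps are at (128,303) and (227,244), and the right pot shows a tall body. Top view: caps at (145,206) and (252,200), bar at y≈278, x 130–247.

Candidates:
- **Pots (top view):** hood-left (145,206), hood-right (252,200), and loose ones outside at (503,120) and (547,137), which are decoys.
- **Trays (top view):** (422,145) and (431,373) are small, (474,259) is the largest, so I choose that one.

Next I measure these.

```bash
cat > h.py <<'E'
import numpy as np,cv2
from station import env,set_gripper,viewer,workorder
np.set_printoptions(precision=3,suppress=True)
P={n:viewer.camera_params(n) for n in("scene","top","wrist")}
def ray(n,uv,T=None):
    p=P[n]; T=p["pose"] if T is None else T
    d=np.array([(uv[0]-p["cx"])/p["fx"],-(uv[1]-p["cy"])/p["fy"],-1.])
    d=T[:3,:3]@d; return T[:3,3],d/np.linalg.norm(d)
def onz(n,uv,z,T=None):
    o,d=ray(n,uv,T); return o+d*(z-o[2])/d[2]
def tri(rs):
    A=np.zeros((3,3));b=np.zeros(3)
    for o,d in rs:
        M=np.eye(3)-np.outer(d,d);A+=M;b+=M@o
    x=np.linalg.solve(A,b); return x,[np.linalg.norm((np.eye(3)-np.outer(d,d))@(x-o)) for o,d in rs]
E
python3 - <<'E'
from h import *
s=cv2.imread("pics/scene0.png");t=cv2.imread("pics/top0.png")
def caps(im):
    h=cv2.cvtColor(im,cv2.COLOR_BGR2HSV); m=cv2.inRange(h,(140,50,20),(178,255,255))
    c,_=cv2.findContours(m,cv2.RETR_EXTERNAL,cv2.CHAIN_APPROX_NONE)
    return [ (np.round(cv2.fitEllipse(x)[0],1).tolist(),np.round(cv2.fitEllipse(x)[1],1).tolist(),cv2.contourArea(x)) for x in c if cv2.contourArea(x)>300]
print(caps(s));print(caps(t))
def trays(im,roi):
    x0,y0,x1,y1=roi; h=cv2.cvtColor(im,cv2.COLOR_BGR2HSV)[y0:y1,x0:x1]
    m=cv2.inRange(cv2.cvtColor(im,cv2.COLOR_BGR2GRAY)[y0:y1,x0:x1],0,140); m=cv2.morphologyEx(m,cv2.MORPH_OPEN,np.ones((5,5)))
    c,_=cv2.findContours(m,cv2.RETR_EXTERNAL,cv2.CHAIN_APPROX_NONE);c=max(c,key=cv2.contourArea)
    b=cv2.boxPoints(cv2.minAreaRect(c))+[x0,y0]; return b
b=trays(t,(400,190,550,330)); print(b); W=np.array([onz("top",p,20) for p in b]); print(W, W.mean(0),np.linalg.norm(W-np.roll(W,1,0),axis=1))
for n,r in(("l",((128,303),(145,206))),("r",((227,244),(252,200)))): print(n,tri([ray("scene",r[0]),ray("top",r[1])]))
cv2.imwrite("pics/c1.png",cv2.resize(s[220:400,60:330],None,fx=2.9,fy=2.9))
cv2.imwrite("pics/c2.png",cv2.resize(t[170:300,50:340],None,fx=2.7,fy=2.7))
E
```

```text
[([126.1, 302.5], [25.6, 28.5], 561.5), ([225.8, 242.6], [24.1, 26.9], 505.0), ([393.1, 93.5], [22.2, 24.5], 424.5), ([435.0, 85.4], [23.2, 25.8], 466.5)]
[([143.6, 205.4], [26.5, 28.1], 569.0), ([252.0, 199.2], [27.5, 28.0], 602.5), ([546.6, 136.1], [27.5, 30.8], 658.5), ([502.2, 119.3], [25.9, 28.4], 571.0)]
[[426. 213.]
 [522. 213.]
 [522. 306.]
 [426. 306.]]
[[ 523.073 -230.252   20.   ]
 [ 524.134 -391.8     20.   ]
 [ 369.1   -382.392   20.   ]
 [ 368.618 -225.684   20.   ]] [ 446.231 -307.532   20.   ] [154.523 161.552 155.319 156.708]
l (array([524.134, 226.113,  49.469]), [np.float64(0.8621855509417189), np.float64(0.8621855509417969)])
r (array([525.499,  50.812,  86.709]), [np.float64(1.0976700849396384), np.float64(1.0976700849397354)])
```

View pics/c1.png

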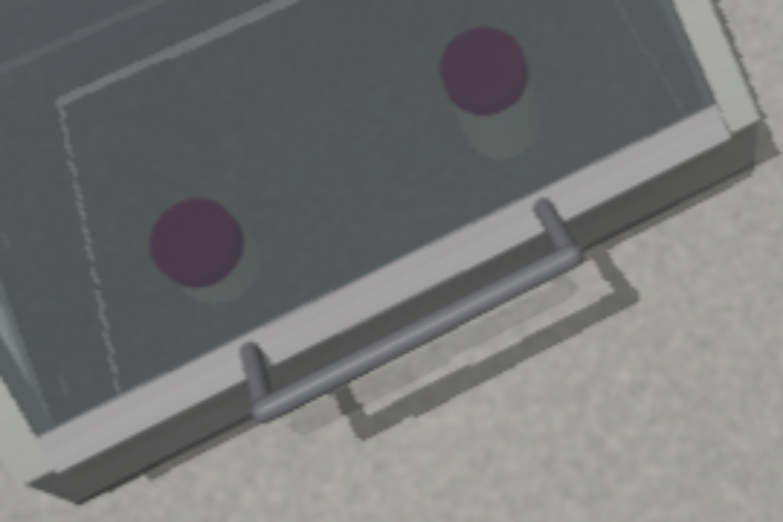

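View pics/c2.png

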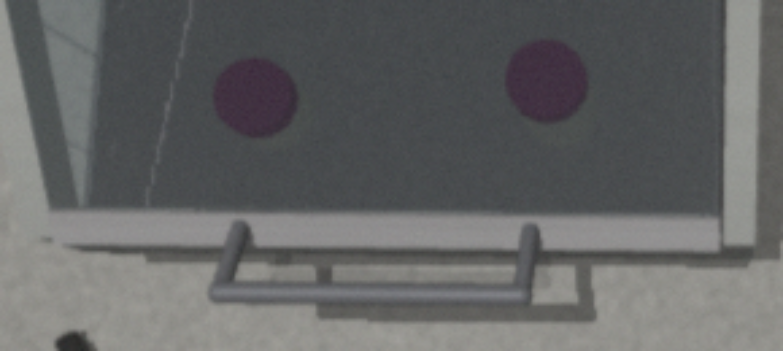

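The close crop confirms it: the right-hand hood pot has the long body (cap height about 87–93, the other about 50), so it is the tall one. Now the bar.

Run:
```python
from h import *
L=tri([ray("scene",(150.7,360.7)),ray("top",(128.9,278.1))]);R=tri([ray("scene",(259.3,308.3)),ray("top",(244.4,278.9))])
print(L,R)
L2=onz("top",(128.9,278.1),117);R2=onz("top",(244.4,278.9),117);print(L2,R2,(L2+R2)/2,np.arctan2(L2[0]-R2[0],-(R2[1]-L2[1])))
print(onz("scene",(150.7,360.7),117),onz("scene",(259.3,308.3),117))
print("tall",onz("top",(252.5,200),93),onz("scene",(226.5,243),93),"short",onz("top",(144,205.8),58),onz("scene",(126.5,302.7),58))
print("scene tray",[onz("scene",p,20)for p in((450,161),(494,223),(428,259),(381,195))])
# lip top corners front edge
print(onz("top",(70,260),75),onz("top",(318,262),75))
# IK test
import itertools
from scipy.spatial.transform import Rotation as Ro
def q(yaw): return (Ro.from_euler('z',yaw)*Ro.from_euler('x',np.pi)).as_quat()
print(Ro.from_quat(env.read_state()["orientation"]).as_matrix())
for yaw in (-np.pi/2,np.pi/2,0,np.pi):
  for p in ((390,130,190),(580,130,330),(525,50,200),(525,50,95),(446,-307,90)):
    print(yaw,p,env.ik(p,q(yaw)))
```

```text
(array([399.932, 216.117, 126.638]), [np.float64(1.6135977391931984), np.float64(1.6135977391932015)]) (array([400.473,  54.582, 114.065]), [np.float64(1.9384206287406427), np.float64(1.9384206287405845)])
[402.008 220.852 117.   ] [401.53  55.6  117.  ] [401.769 138.226 117.   ] 0.0028947763181036167
[401.759 216.48  117.   ] [398.145  53.398 117.   ]
tall [524.684  50.064  93.   ] [523.644  50.407  93.   ] short [522.984 225.571  58.   ] [521.265 225.943  58.   ]
scene tray [array([ 513.615, -382.113,   20.   ]), array([ 372.981, -378.192,   20.   ]), array([ 370.862, -239.873,   20.   ]), array([ 512.822, -233.9  ,   20.   ])]
[433.55  326.411  75.   ] [432.257 -50.294  75.   ]
[[-0.937  0.349 -0.   ]
 [ 0.349  0.937 -0.001]
 [ 0.    -0.001 -1.   ]]
-1.5707963267948966 (390, 130, 190) None
-1.5707963267948966 (580, 130, 330) None
-1.5707963267948966 (525, 50, 200) None
-1.5707963267948966 (525, 50, 95) None
-1.5707963267948966 (446, -307, 90) [-0.625  0.637  1.912 -0.     0.593  2.517]
1.5707963267948966 (390, 130, 190) [ 0.293  0.31   2.165 -0.     0.667  0.293]
1.570796326794896
[... 289 characters left out ...]
0.625]
0 (390, 130, 190) [ 0.293  0.31   2.165 -0.     0.667  1.864]
0 (580, 130, 330) [ 0.2    0.348  1.676 -0.     1.118  1.771]
0 (525, 50, 200) [ 0.072  0.43   1.915 -0.     0.796  1.643]
0 (525, 50, 95) [ 0.072  0.615  1.943 -0.     0.583  1.643]
0 (446, -307, 90) [-0.625  0.637  1.912 -0.     0.593  0.946]
3.141592653589793 (390, 130, 190) [ 0.293  0.31   2.165  0.     0.667 -1.278]
3.141592653589793 (580, 130, 330) [ 0.2    0.348  1.676  0.     1.118 -1.37 ]
3.141592653589793 (525, 50, 200) [ 0.072  0.43   1.915  0.     0.796 -1.498]
3.141592653589793 (525, 50, 95) [ 0.072  0.615  1.943  0.     0.583 -1.498]
3.141592653589793 (446, -307, 90) [-0.625  0.637  1.912  0.     0.593 -2.196]
```

```bash
cat >> h.py <<'E'
from scipy.spatial.transform import Rotation as Ro
def q(yaw): return (Ro.from_euler('z',yaw)*Ro.from_euler('x',np.pi)).as_quat()
def st(*k):
    s=env.read_state(); print(round(s["time_s"],2),s["tool_pos"],s["force"],round(s["width"],1)); return s
def wpose():
    s=env.read_state();T=np.eye(4);T[:3,:3]=Ro.from_quat(s["orientation"]).as_matrix();T[:3,3]=s["tool_pos"];return T@P["wrist"]["tool_from_camera"]
E
python3 - <<'E'
from h import *
set_gripper(44)
env.reach((401,137,260),q(np.pi/2)); st()
T=wpose();print(T)
cv2.imwrite("pics/w1.png",viewer.camera("wrist"));cv2.imwrite("pics/s1.png",viewer.camera("scene"))
E
```

```text
2.75 [401.32  137.6   260.159] [ 0.06  -0.599  0.011] 44.2
[[  1.     -0.001   0.001 399.882]
 [  0.001   0.968   0.25  205.342]
 [ -0.001  -0.25    0.968 344.399]
 [  0.      0.      0.      1.   ]]
```

View pics/w1.png

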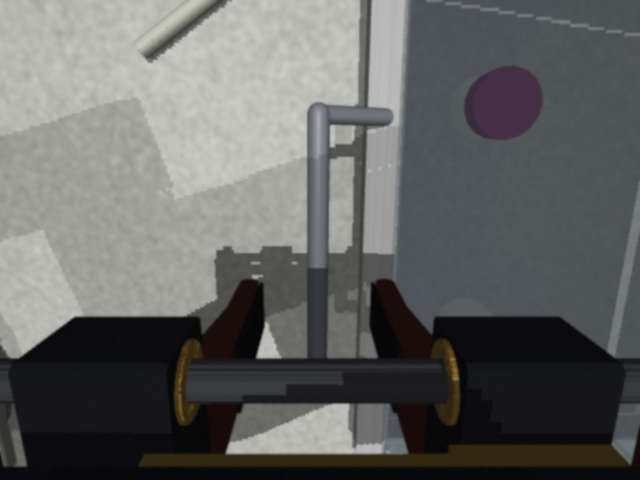

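View pics/s1.png

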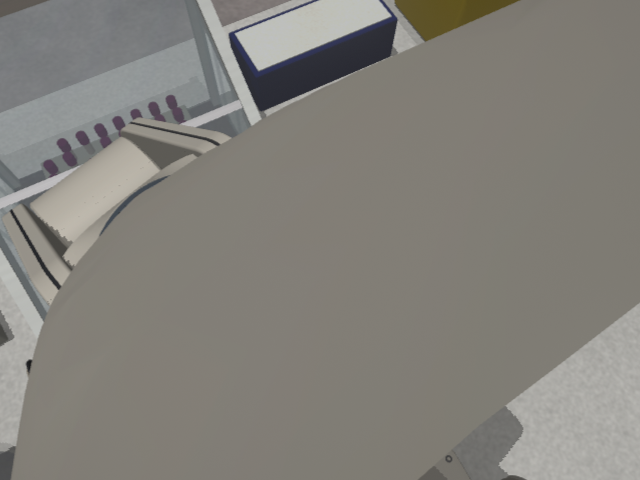

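The wrist view shows the bar as a vertical line at column 318, midway between the fingertips (255 and 380), so the tool is aligned (bar x≈401). I'll descend, pinch and slide.

Run:
```python
from h import *
print(env.move_l((401,137,178),rate=80,f_stop=15)); st()
set_gripper(0); s=st()
p=s["tool_pos"]; c,sn=np.cos(np.radians(35)),np.sin(np.radians(35))
d=0.03*1000
print(env.move_l(p+np.array([c,-.003*c,sn])*d,rate=60,f_stop=30)); st()
print(env.move_l(p+np.array([c,-.003*c,sn])*246,rate=80,f_stop=30)); s=st()
print((s["tool_pos"]-p))
cv2.imwrite("pics/w2.png",viewer.camera("wrist"))
```

```text
False
4.03 [401.26  137.084 178.34 ] [-0.538 -0.628 -0.185] 43.9
4.64 [401.667 137.055 178.159] [ 3.461 -1.699 -1.223] 11.1
False
5.3 [426.612 136.931 195.65 ] [ 3.29  -0.064 -6.52 ] 11.3
False
8.15 [603.347 136.139 319.383] [ 2.437 -5.187 -6.742] 11.3
[201.68   -0.916 141.224]
```

View pics/w2.png

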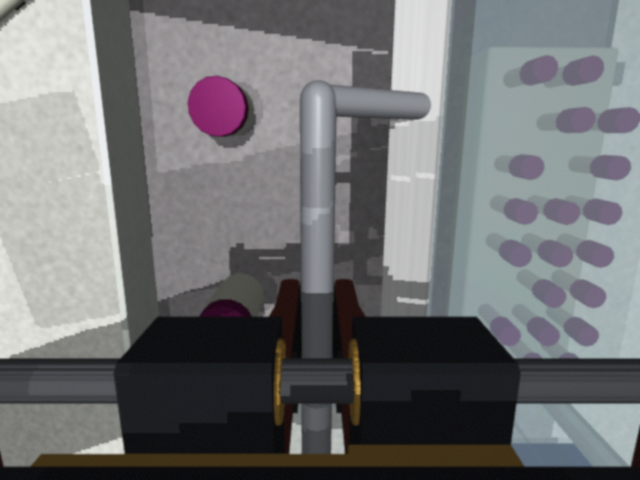

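The wrist view shows the bar between the closed fingers at column 318 and the sash pulled back. The short pot is open to view at (217,106) and the tall cap at (225,310). Now I release and check that the sash stays up.

Run:
```python
from h import *
set_gripper(44); p=st()["tool_pos"]
env.hold(0.3)
T=wpose();cv2.imwrite("pics/w3.png",viewer.camera("wrist"))
env.move_l(p+[0,0,60],rate=120); 
set_gripper(88)
env.move_l((524,p[1],p[2]+60),rate=150)
env.reach((524,50,360),q(np.pi)); st(); print(wpose())
cv2.imwrite("pics/w4.png",viewer.camera("wrist"));cv2.imwrite("pics/t4.png",viewer.camera("top"))
```

```text
8.89 [603.157 136.487 319.292] [-0.003  0.131  0.275] 43.9
12.92 [524.303  50.041 359.921] [ 0.617 -0.095 -0.365] 87.8
[[  0.001  -0.968  -0.251 457.69 ]
 [  1.      0.001   0.001  49.748]
 [ -0.     -0.251   0.968 444.147]
 [  0.      0.      0.      1.   ]]
```

View pics/w4.png

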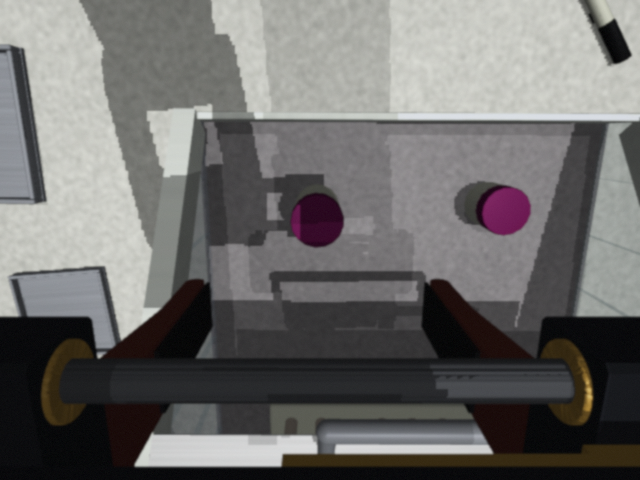

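View pics/t4.png

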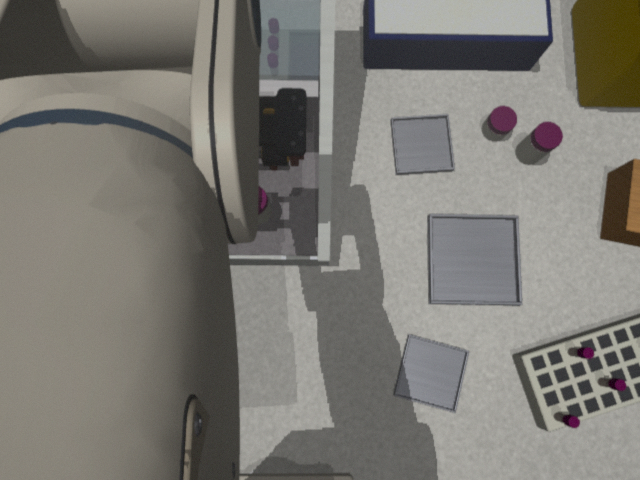

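View pics/w3.png

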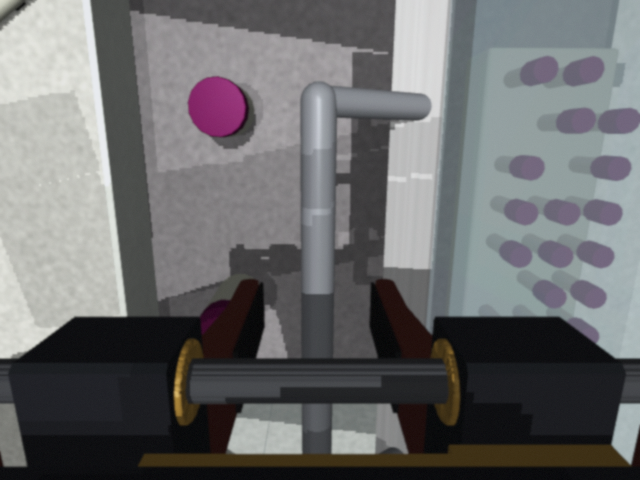

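In the wrist view the tall cap is at (317,219), the short one at (503,210), and the bar is still up at row 432 with the sash held. I refine the pot position and pick it.

Run:
```python
from h import *
T=wpose(); c=onz("wrist",(317,219.5),93,T); print("tall",c,"short",onz("wrist",(503.5,210.5),58,T),"bar end",onz("wrist",(324,432),257,T))
x,y=c[0],c[1]
if abs(x-524)>6: raise SystemExit
x=(x+524)/2; y=50.0
env.move_l((x,y,200),rate=150)
print(env.move_l((x,y,130),rate=80,f_stop=10)); st()
set_gripper(0); s=st()
cv2.imwrite("pics/w5.png",viewer.camera("wrist"))
```

```text
tall [525.094  48.517  93.   ] short [523.474 222.485  58.   ] bar end [605.732  52.312 257.   ]
False
15.26 [524.872  50.034 130.335] [-0.387 -0.101  0.2  ] 87.6
15.98 [524.56   50.002 130.04 ] [-0.591  0.916  1.358] 45.3
```

View pics/w5.png

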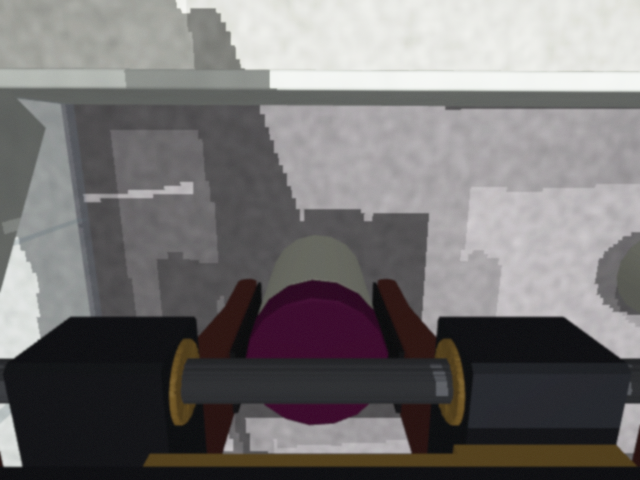

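The wrist view shows the pot held centrally between the pads (cap centred at (317,350), width 45.3). Lift and carry.

Run:
```python
from h import *
x,y=524.7,50
env.move_l((x,y,330),rate=120); st()
env.move_l((444,-308,300),rate=150); st(); print(env.read_state()["qpos"])
print(wpose()); 
cv2.imwrite("pics/w6.png",viewer.camera("wrist"));cv2.imwrite("pics/s6.png",viewer.camera("scene"))
cv2.imwrite("pics/t6.png",viewer.camera("top"))
```

```text
17.85 [524.424  49.966 329.324] [ 0.146  0.608 -1.362] 45.6
20.46 [ 444.135 -307.598  300.024] [ 0.096 -0.053 -1.159] 45.6
[-0.628  0.303  1.82   0.     1.019 -2.199]
[[  -0.      -0.968   -0.249  375.907]
 [   1.      -0.001    0.002 -308.919]
 [  -0.002   -0.249    0.968  384.252]
 [   0.       0.       0.       1.   ]]
```

View pics/w6.png

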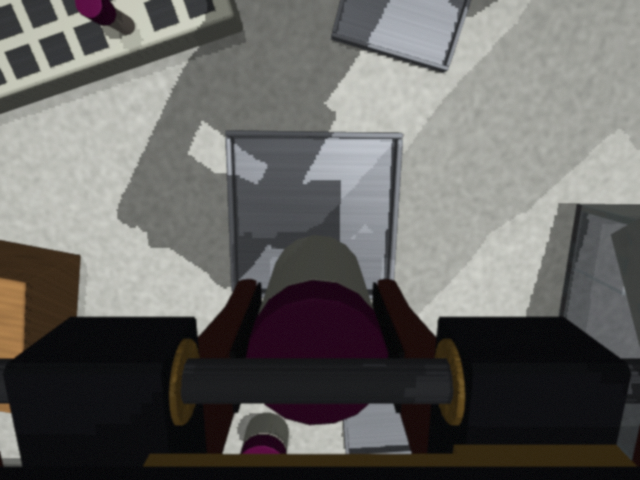

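View pics/t6.png

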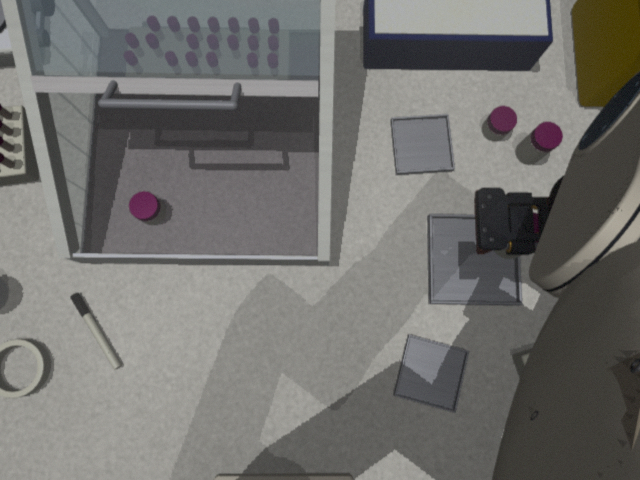

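The top view shows the sash up (bar at row 100) and the short pot in place at (144,206). In the wrist view the tray's near rim runs from (227,132) to (402,134), straddling the pot. I check the centre from it and place.

Run:
```python
from h import *
T=wpose(); a=onz("wrist",(227,132),20,T);b=onz("wrist",(402,134),20,T);print(a,b,np.linalg.norm(a-b)); c=(a+b)/2+[75,0,0];print(c)
if abs(c[0]-444)>8 or abs(c[1]+308)>8: raise SystemExit
env.move_l((444,-308,150),rate=120); 
print(env.move_l((444,-308,126),rate=30,f_stop=4)); st()
set_gripper(75); env.hold(0.3); st()
env.move_l((444,-308,260),rate=120)
cv2.imwrite("pics/w7.png",viewer.camera("wrist"))
env.reach((300,-450,380),q(np.pi-.5)) if env.ik((300,-450,380),q(np.pi-.5)) is not None else print("noik")
st()
cv2.imwrite("pics/s7.png",viewer.camera("scene"));cv2.imwrite("pics/t7.png",viewer.camera("top"))
```

```text
[ 372.815 -385.149   20.   ] [ 374.412 -237.885   20.   ] 147.2729479353505
[ 448.613 -311.517   20.   ]
True
22.73 [ 443.779 -307.716  126.936] [-0.605  0.899  4.999] 45.6
23.68 [ 443.339 -307.482  126.6  ] [-0.007 -0.633 -0.168] 75.3
25.93 [ 300.241 -449.308  379.001] [0.032 0.324 0.055] 75.0
```

View pics/w7.png

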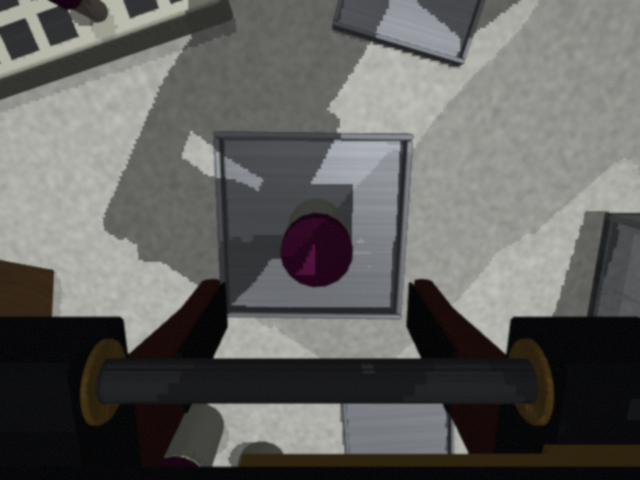

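View pics/t7.png

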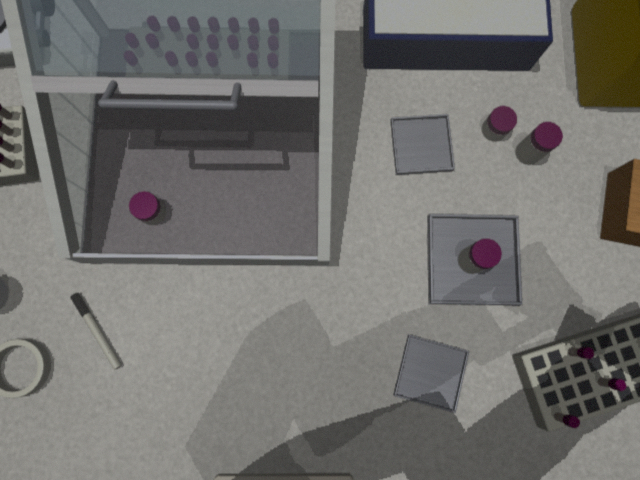

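View pics/s7.png

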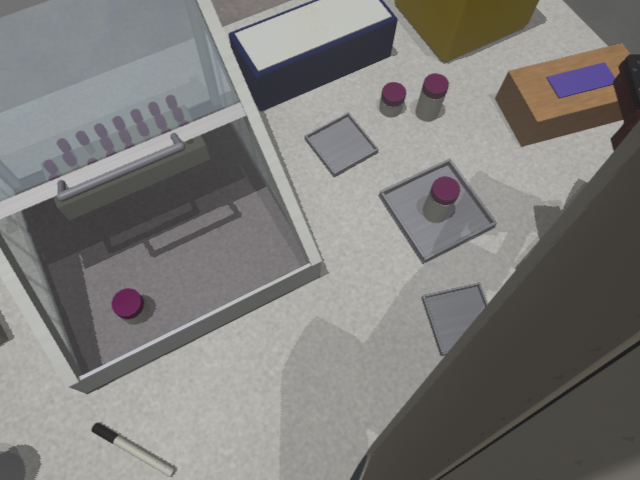

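The views after release show the pot upright in the large tray (top (486,253), scene (442,200)). The sash bar has not moved between frames (row 100), and the short pot is still at (144,206). The arm is clear of everything. One number check, then hand in.

Run:
```python
from h import *
print(tri([ray("top",(485.5,253)),ray("scene",(445.5,189.5))]),onz("top",(474.5,259),20), "short",onz("top",(144.5,206),58))
st(); workorder.sign_off()
```

```text
(array([ 445.592, -306.728,   84.221]), [np.float64(0.7140860175668857), np.float64(0.7140860175670347)]) [ 445.895 -308.203   20.   ] short [522.664 224.765  58.   ]
26.02 [ 300.725 -448.969  378.748] [-0.008 -0.685 -0.31 ] 75.1
the job is handed in; nothing more can be done
```

The job is done and handed in at 26 s of the 61 s allowed; `sign_off()` gives no verdict, so these are my own checks.

I pinched the sash bar, slid it about 246 mm up the slope and let go. I then took the tall pot (the right-hand one) straight up, carried it upright and set it down in the largest tray.

- **Tall pot:** its cap is at (446, -307), within about 2 mm of the tray centre I measured (446, -308). It stands upright and the arm is clear of it.
- **Sash:** the bar was in the same place in the top pictures before and after the placing, so the sash is holding by itself.
- **Short pot:** it measures (523, 225), within about 1 mm of where it began.

**Disagreements:**
- The views differed by up to about 6 mm on the tray centre.
- Triangulating the placed pot's cap top gave 84 mm, against about 90 mm expected. The two views' rays passed within about 1.4 mm of each other, so I put that down to picking the cap centres by hand. On the way down the tool stopped on contact within 1 mm of the height expected for the pot resting on the tray floor.

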